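# Move the chassis blank to the second flip stop

## Task

The first axle hole in the long wooden chassis blank on the drilling jig is done. Tip the flip stop at the end of the blank up out of the way so that it snaps over and stays up, then slide the blank along, without lifting or tipping it, under the raised stop until its end butts against the second flip stop, which stays down, with its back flush along the fence. Leave it there, ready for the second hole, and leave the other things on the bench where they are.

Things in the scene. Friction and masses are not known exactly. Their poses are not given: they have to be found in the camera images.
- jig: Drilling jig, fixed: plywood board 150 x 350 x 18 mm with an aluminium fence along its far side. Origin: centre of the board's underside (bench level); x points across the board to the fence, y along the fence towards the second stop, z up. The board's top (the bed the blank slides on) is at z = 18 mm, the vertical fence face at x = +30 mm, the fence top at z = 53 mm.
- guide_front (a point): Dark steel drill guide, fixed on the jig: arm 30 mm wide (y) that reaches from the fence over the bed. The point: middle of the lower edge of its free end, at x = -14, y = -10, z = 53 mm of the jig. The blank passes beneath with 5 mm to spare; the bushing's top is at z = 80 mm.
- chassis: The workpiece: loose beech blank 50 (x) x 180 (y) x 30 (z) mm with one 10 mm hole through it, 0.13 to 0.27 kg (takes 1 to 5 N to slide), lying flat on the bed a few mm from the fence, its +y end a few mm short of the first stop. Origin: centre of its underside; axes as the jig's, nearly parallel to them.
- chassis_end (a point): Point on the blank: middle of its +y end face (the end that meets the stops), at its underside.
- chassis_back (a point): Point on the blank: middle of its +x long side (the side that goes against the fence), at its underside.
- stop_1 (a joint): First flip stop, hinged on a level pin parallel to the fence: 0 = down (aluminium leg hangs in front of the fence and blocks the blank; lever leans 30 degrees towards the robot), 1.85 rad = up (leg level above the blank, just clear of it; lever lies back over the fence). A spring holds it at either end; past 0.93 rad it snaps over to the other end by itself.
- stop_1_knob (a point): Centre of the black ball, 20 mm across, on the first stop's lever. Stop down: 115 mm above the bench, 49 mm above and 28 mm in front (-x of the jig) of the pivot pin, which lies 13 mm in front of the fence face and 67 mm above the bench. To tip the stop up, push the ball with about 2 N over the fence, +x of the jig.
- stop_1_face (a point): First stop, right at the end of the blank: its working face (it looks to -y) carried to the fence face at bed height. Fixed to the stop's base. Leg 24 mm wide (x), 10 mm thick (y): it spans y = 0..10 mm from this point; when up it reaches 60 mm in front of the fence, at 50 to 95 mm above the bench.
- stop_2 (a joint): Second flip stop, the same shape as the first, further along the fence (+y): 0 = down, as it must stay; 1.85 rad = up. When down it is rigid along the fence.
- stop_2_face (a point): Second stop: its working face, against which the end of the blank is to butt, carried to the fence face at bed height, z = 18 mm. Axes as the jig's.
- spare_blank: Bystander: loose wooden blank 45 x 100 x 35 mm on the bench to the right of the jig. Origin: centre of its underside.
- tape: Bystander: loose tape measure 34 x 82 x 64 mm on the bench in front of the jig's left end. Origin: centre of its underside.

How it is judged:
On the way, in this order (a step that is already met when the one before it is completed fails the run):
1. the first flip stop has snapped up (value of joint stop_1 above 1.7 rad), for 0.2 s.
2. the end of the blank has reached the second stop (y of chassis_end in the frame of stop_2_face above -0.003 m), for 0.2 s.
At the end, for the whole second after the job is handed in: The first stop is up (beyond 1.7 rad) and the second is down (under 0.1 rad); the blank lies still and flat on the bed, its end within 3 mm of the second stop's face, the middle of its back within 3 mm of the fence and square to it within 0.025 rad (value of joint stop_1 above 1.7 rad and value of joint stop_2 below 0.1 rad and y of chassis_end in the frame of stop_2_face between -0.003 and 0.003 m and x of chassis_back in the frame of stop_2_face above -0.003 m and angle between the y axis of chassis and the y axis of jig, either way round below 0.025 rad and z of chassis in the frame of jig below 0.021 m and angle between chassis's own z axis and vertical below 0.03 rad and linear speed of chassis below 0.005 m/s); the robot touches nothing.
It fails at once if the blank is lifted off the bed (more than 6 mm) or tipped (more than 0.12 rad) (z of chassis in the frame of jig above 0.024 m or angle between chassis's own z axis and vertical above 0.12 rad).
It fails at once if the second stop is tipped up (value of joint stop_2 above 0.5 rad).
It fails at once if a bystander (spare blank, tape measure) is shifted by more than 30 mm (distance of any of spare_blank, tape from where it was at the start of the episode above 0.03 m).
It also fails if it takes over 64 s, if anything falls off the work surface, if the arm or the gripper's body presses on something with over 40 N, if the wrist force passes 120 N, or if a joint passes its speed limit or range.

## Robot

A 7-joint arm with a two-finger parallel gripper is mounted at the origin on a cart in front of the work surface, level with it; the furniture and walls round the work are solid. World frame = base frame: x ahead of the robot, y to its left, z up, the work surface at z = 0. Lengths are in m, angles in rad, forces in N, time in s.
With the tool pointing down it reaches from about 0.4 to 0.875 m from the base axis. Payload 6.5 kg.
Tool frame: the origin (TCP) lies at the very end of the fingers, on their centre line; the grasp point (between the pads) lies 19 mm behind it (arm.grip_point_offset is the distance from the TCP to the grasp point, in m); y points along the fingers, z is the direction in which the jaws open and shut, and the axes are right-handed (so a half turn about y gives the same grasp; the last joint's range is limited). The gripper opens to 85 mm and grips with 20 to 120 N. Pads are 22 mm wide; open, the fingers measure 114 mm over their backs; the gripper's body (76 mm by 85 mm) begins 54 mm behind the grasp point. The pads swing forward as they close: fully open they stand 13 mm farther back than shut.
Start: joints at [1.255, 0.536, -0.004, 1.538, 0.003, 1.067, -0.071], TCP at [0.161, -0.63, 0.204] pointing down, gripper open.
Joint ranges: [-2.7, 2.7], [-0.37, 2.16], [-1.27, 1.26], [0.24, 2.4], [-1.31, 4.45], [0.19, 1.91], [-2.76, 2.76]. Speed limits (rad/s): [2.39, 2.39, 3.14, 3.14, 3.14, 3.14, 3.14].

## Interface

Orientations are given as [roll, pitch, yaw] about the fixed x, y, z axes, in that order (R = Rz(yaw) Ry(pitch) Rx(roll)).
In Python, from cell import arm gives the robot as it stands. The module is installed in compiled form; this text tells all that it offers.
- The arm moves only by the tool carry_out, never from a script. Its argument "motion" is a list of rows, each a list of 3 entries, a list of its own where there are three numbers: the shift along the tool's x, y, z in mm, then the turn, a rotation vector about the tool's x, y, z in rad, then the closure, from -1 (fully open) to 1 (shut). A call has 1 to 8 rows; each row shifts and turns the pose as measured when the row begins, along the tool's axes as they then stand; what a row does not reach is not made up. A row lasts 1/12 s, in which the tool goes at most 41.7 mm and 7.16 degrees, less where a joint would pass 70% of its speed; a pose out of reach is approached as far as the arm can. A call is refused whole if a number of a shift passes 41.7 or a number of a turn 0.125, either way. A call with a gripper value outside its range is refused whole. The fingers move at their own pace and stop on an object; "grip_force" is the grip in N (left out, the last holds). Time passes only in rows, so rows that do not move let the fingers close. It gives the time, the measured TCP pose, the force and the opening at its end, in the units of the state.
- arm.state(): the state, without advancing time (a new reading comes with each control period).
- arm.camera(name): name is "side" or "top" or "wrist"; returns the picture (480x640x3 uint8, red, green, blue); there is no depth.
- arm.camera_params(name): a dict with "intrinsics" (3x3 intrinsics, pixels), "position" and "orientation" of the camera in the world. Camera axes: x right, y up, looking along -z (the intrinsics and any distortion apply to the point x, -y, -z); pixel columns grow to the right and rows downward; lengths in m; the calibration is good to about 2 mm. The wrist camera is an equidistant fisheye: a pixel r from the principal point sees the ray r / f radians off the axis. A picture is of the moment at which its call begins: read the wrist's pose just before it. camera_params takes no time and is no camera call; for the wrist camera it gives the pose at the moment of the call.
- arm.sign_off(): hands the job in, once; it reports no verdict.
Trained networks look in the newest picture that a camera, given by its name, has taken for a name from the list of things; names that differ only in an ending like _2 or _b are one class to them, and where a whole thing is asked for, a point or a joint stands for the part that bears it (a point fixed in the world has none). Each returns a list of dicts, best first, with "conf" (0 to 1); they miss things now and then, are a little off and sometimes report something else, mostly with a low value. They report only what shows in the picture. A call takes as long as a camera call.
- arm.outline_of(query, camera): "region" (480x640 bool, what is visible of it) and "rect" ([centre column, centre row, width, height] in pixels, round what is visible of it).
The state is a dict: "time_s": time; "joints": joint angles; "dq": joint speeds; "effort": joint torques, N m; "tool_pos": TCP position; "orientation": TCP orientation; "wrist_force": force on the tool from outside, world axes, zero at the start; "moment": the same for the moment, N m; "gripper_width": finger opening in m.
Only numpy, scipy, OpenCV 4.12 (cv2) and the standard library are available. Lean on these libraries where they do the work, as an engineer would, in place of code of your own. Each camera call takes 0.05 s, during which the arm holds its last target. There are 200 camera calls.

## Working session

There is one attempt and no reset: what is moved stays moved. The work goes in short steps, Python scripts to look and compute and a tool call to move; the robot and the scene stay as the last step left them, time stands still between calls to the robot, and variables do not carry over. Pictures are saved under pics/ and viewed, about 8 in all and at most 12, crops included, and the job is handed in when it is done.

Besides the shell and the picture viewer there is one more tool, called after "Request:" as a command line: name --argument value ..., lists and objects as JSON in quotes. carry_out: Moves the arm, as the interface text tells. Its arguments: {"type":"object","properties":{"motion":{"type":"array"},"grip_force":{"type":"number"}},"required":["motion"]}

```bash
mkdir -p pics; ls; python3 - <<'E'
from cell import arm
import cv2,numpy as np
print(arm.state())
ims=[]
for n in("side","top"):
    im=arm.camera(n); cv2.imwrite(f"pics/{n}0.png",im[...,::-1])
    p=arm.camera_params(n); print(n,p)
    for q in("chassis","stop_1_knob","stop_1","jig","spare_blank","tape","guide_front"):
        try:
            for d in arm.outline_of(q,n)[:3]: print(q,round(d["conf"],2),np.round(d["rect"],1))
        except Exception as e: print(q,e)
E
```

```text
pics
{'time_s': 0.0, 'joints': array([ 1.2548162 ,  0.53717286, -0.00441216,  1.53888136,  0.00259681,
        1.06732508, -0.07120763]), 'dq': array([ 2.34023677e-04,  7.59646115e-05,  1.05311558e-03, -1.05311004e-03,
        7.46224175e-04,  7.92306946e-04, -8.96886838e-04]), 'effort': array([ 1.02834526e-04, -5.83414435e+01,  1.04812123e+00, -2.59112585e+01,
        1.21948990e-02,  9.51982947e-03, -4.51392089e-05]), 'tool_pos': array([ 0.1604649 , -0.62916501,  0.20340585]), 'orientation': array([-1.57257173e+00, -1.41278285e-04, -2.89177235e+00]), 'wrist_force': array([-0.35028052, -0.07424222,  0.36386585]), 'moment': array([-0.01333087,  0.03656978,  0.01253884]), 'gripper_width': 0.08537301266805539}
side {'intrinsics': array([[443.89451326,   0.        , 326.67186   ],
       [  0.        , 443.89451326, 241.46712167],
       [  0.        ,   0.        ,   1.        ]]), 'position': array([0.44378119, 1.00136819, 0.63041901]), 'orientation': array([ 1.01777050e+00, -2.14167565e-03, -3.09272546e+00])}
chassis 0.57 [293.1 262.5  27.7  53.3]
stop_1_knob 0.8 [281.9 271.1  21.9  
[... 270 characters left out ...]
6095837,   0.        , 310.10938463],
       [  0.        , 566.86095837, 231.43997984],
       [  0.        ,   0.        ,   1.        ]]), 'position': array([0.27867309, 0.15599872, 1.15853352]), 'orientation': array([ 0.16684385,  0.01718214, -1.59870699])}
chassis 0.57 [326.6 183.   96.   30.2]
chassis 0.34 [276.  163.6  14.7  33.3]
stop_1_knob 0.6 [273.4 168.8  13.5  20. ]
stop_1 0.62 [274.5 174.2  11.3  17.8]
stop_1 0.59 [225.6 171.2  10.9  16.3]
jig 0.67 [298.1 183.5 171.8  78.4]
spare_blank 0.75 [198.8 298.6  42.6  18.4]
spare_blank 0.64 [444.8 156.3  52.6  47. ]
spare_blank 0.42 [328.2 182.9  93.7  29.9]
tape 0.62 [198.6 302.6  43.9  16.9]
guide_front 0.94 [296.6 182.7 176.2  79.4]
```

```bash
python3 - <<'E'
import cv2
a=cv2.imread("pics/top0.png")[120:330,170:490]; cv2.imwrite("pics/top0z.png",cv2.resize(a,None,fx=2.5,fy=2.5,interpolation=cv2.INTER_CUBIC))
a=cv2.imread("pics/side0.png")[200:400,210:450]; cv2.imwrite("pics/side0z.png",cv2.resize(a,None,fx=3,fy=3,interpolation=cv2.INTER_CUBIC))
E
```

```text
(no output)
```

View pics/top0z.png

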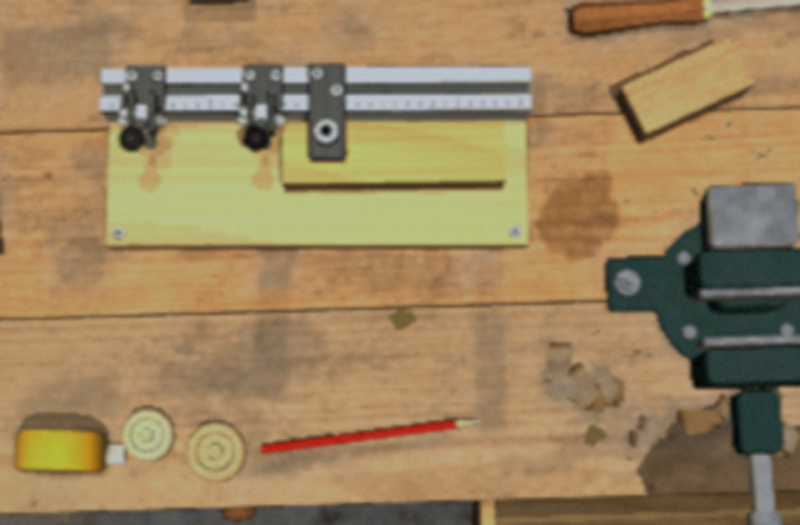

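View pics/side0z.png

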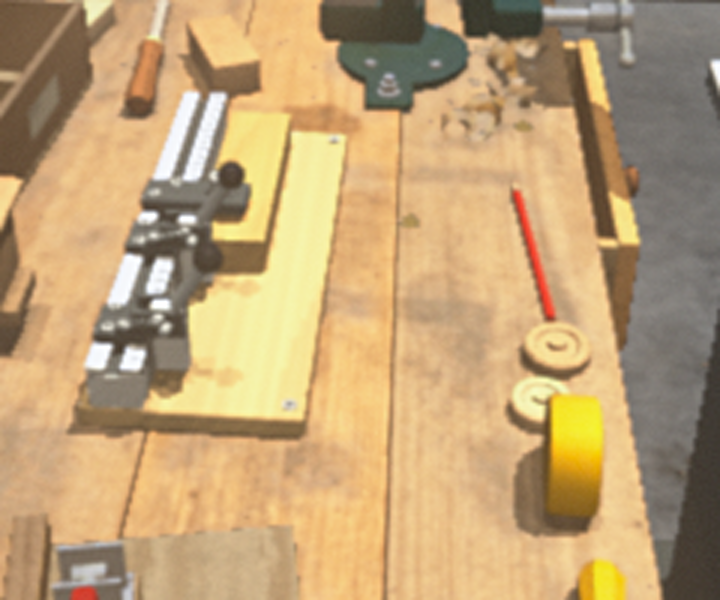

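```bash
cat > h.py <<'E'
import numpy as np
from scipy.spatial.transform import Rotation as R
from scipy.optimize import least_squares
def proj(P,c):
    k=c["intrinsics"]; q=R.from_euler("xyz",c["orientation"]).as_matrix().T@(np.asarray(P)-c["position"])
    return np.array([k[0,0]*q[0]/-q[2]+k[0,2],k[1,1]*-q[1]/-q[2]+k[1,2]])
def unproj(uv,c,z):
    k=c["intrinsics"]; d=R.from_euler("xyz",c["orientation"]).as_matrix()@np.array([(uv[0]-k[0,2])/k[0,0],-(uv[1]-k[1,2])/k[1,1],-1])
    return c["position"]+d*(z-c["position"][2])/d[2]
def w(p,l):
    c,s=np.cos(p[2]),np.sin(p[2]); return np.array([p[0]+c*l[0]-s*l[1],p[1]+s*l[0]+c*l[1],l[2]])
T=lambda u,v:(170+u/2.5,120+v/2.5)
S=lambda u,v:(210+u/3,200+v/3)
E
python3 - <<'E'
from h import *
from cell import arm
ct,cs=arm.camera_params("top"),arm.camera_params("side")
obs=[(ct,T(107,244),'j',(-.075,.175,.018)),(ct,T(527,244),'j',(-.075,-.175,.018)),
(cs,S(305,422),'j',(-.075,.175,.018)),(cs,S(347,136),'j',(-.075,-.175,.018)),
(ct,T(257,138),'k1',None),(ct,T(132,138),'k2',None),(cs,S(231,174),'k1',None),(cs,S(208,257),'k2',None),
(ct,T(282,184),'b',(-.025,.09,.048)),(ct,T(504,181),'b',(-.025,-.09,.048)),(cs,S(267,243),'b',(-.025,.09,.048)),(cs,S(292,115),'b',(-.025,-.09,.048))]
def f(x):
    r=[]
    for c,uv,t,l in obs:
        P=w(x[:3],l) if t=='j' else w(x[5:8],l) if t=='b' else w(x[:3],(-.011,x[3] if t=='k1' else x[4],.115))
        r+=list(proj(P,c)-uv)
    return r
s=least_squares(f,[.55,.2,0,.05,.15,.55,.1,0],x_scale=.01)
print(np.round(s.x,4)); print(np.round(np.reshape(s.fun,(-1,2)),1))
x=s.x
d=w((0,0,0),(0,0,0)); c,n=np.cos(x[2]),np.sin(x[2]); dx,dy=x[5]-x[0],x[6]-x[1]
print("blank in jig",c*dx+n*dy,-n*dx+c*dy,x[7]-x[2])
E
```

```text
[ 0.5742  0.1962 -0.0278  0.0403  0.1355  0.5668  0.1335 -0.0155]
[[-1.9  1.1]
 [ 0.8  0.5]
 [-1.  -0.9]
 [-0.6 -1.3]
 [ 0.   0.6]
 [ 0.1  0.8]
 [-0.7 -0.1]
 [-0.7 -0. ]
 [-0.6  0.9]
 [ 0.2  0.7]
 [-0.9 -0.6]
 [-0.8 -0.5]]
blank in jig -0.0056632201462040455 -0.06288689507982127 0.012364546335834576
```

Request:
carry_out --motion '[[[-31,-6,-25],[0,0,0],1],[[-31,-6,-25],[0,0,0],1],[[-31,-6,-25],[0,0,0],1],[[-31,-6,-25],[0,0,0],1],[[-31,-6,-25],[0,0,0],1],[[-31,-6,-25],[0,0,0],1],[[-31,-6,-25],[0,0,0],1],[[-31,-6,-25],[0,0,0],1]]'

```text
time_s: 1.47
tool_pos: [0.3498, -0.3741, 0.2509]
orientation: [-1.567, -0.006, -2.911]
wrist_force: [2.1, -0.9, -0.4]
gripper_width: -0.0001
```

Request:
carry_out --motion '[[[-31,-6,-25],[0,0,0],1],[[-31,-6,-25],[0,0,0],1],[[-31,-6,-25],[0,0,0],1],[[-31,-6,-25],[0,0,0],1],[[0,0,0],[0,0.09,0],1],[[0,0,0],[0,0.09,0],1],[[0,0,0],[0,0.1,0],1],[[0,0,0],[0,0,0],1]]'

```text
time_s: 2.13
tool_pos: [0.4588, -0.2311, 0.2789]
orientation: [-1.566, 0.005, 3.1]
wrist_force: [-0.4, -0.2, 0.8]
gripper_width: 0.0002
```

Request:
carry_out --motion '[[[-2,6,-39],[0,0,0],1],[[-2,6,-39],[0,0,0],1],[[-2,6,-39],[0,0,0],1],[[-2,6,-39],[0,0,0],1],[[-2,6,-39],[0,0,0],1],[[-2,6,-39],[0,0,0],1],[[-2,6,-39],[0,-0.014,0],1],[[-2,6,-39],[0,0,0],1]]'

```text
time_s: 2.8
tool_pos: [0.4888, 0.0776, 0.2289]
orientation: [-1.558, 0.013, 3.115]
wrist_force: [1.4, 0.3, 1.2]
gripper_width: -0.0001
```

Request:
carry_out --motion '[[[-2,8,-39],[0,0,0],1],[[-2,8,-39],[0,0,0],1],[[-2,8,-39],[0,0,0],1],[[-2,8,-39],[0,0,0],1],[[0,0,0],[0,0,0],1]]'

```text
time_s: 3.22
tool_pos: [0.4996, 0.2479, 0.1938]
orientation: [-1.564, 0.014, 3.137]
wrist_force: [-1.3, -0.1, 0.1]
gripper_width: 0.0002
```

```bash
python3 - <<'E'
from h import *
from cell import arm
import cv2
s=arm.state(); print(s["tool_pos"],s["orientation"],s["time_s"])
p=arm.camera_params("wrist"); print(p)
im=arm.camera("wrist"); cv2.imwrite("pics/w1.png",im[...,::-1])
for d in arm.outline_of("stop_1_knob","wrist"): print(d["conf"],d["rect"])
E
```

```text
[0.49957788 0.24791455 0.19378057] [-1.56364896  0.0144643   3.13668794] 3.2167
{'intrinsics': array([[371.64829954,   0.        , 322.63015982],
       [  0.        , 371.64829954, 238.31554351],
       [  0.        ,   0.        ,   1.        ]]), 'position': array([0.5693154 , 0.24828013, 0.36487694]), 'orientation': array([-0.27081876, -0.00771585, -1.57637441])}
0.83 [333.8, 124.9, 26.9, 62.6]
```

View pics/w1.png

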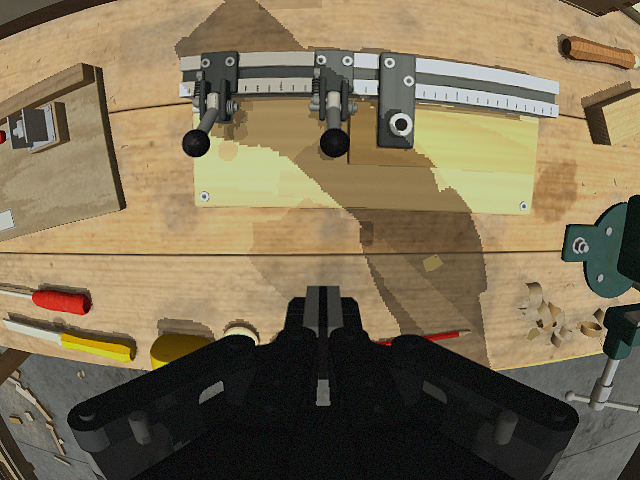

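```bash
python3 - <<'E'
import cv2
a=cv2.imread("pics/w1.png")[40:225,170:570]; a=cv2.convertScaleAbs(a,alpha=1.3)
cv2.imwrite("pics/w1z.png",cv2.resize(a,None,fx=2,fy=2,interpolation=cv2.INTER_CUBIC))
E
```

```text
(no output)
```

View pics/w1z.png

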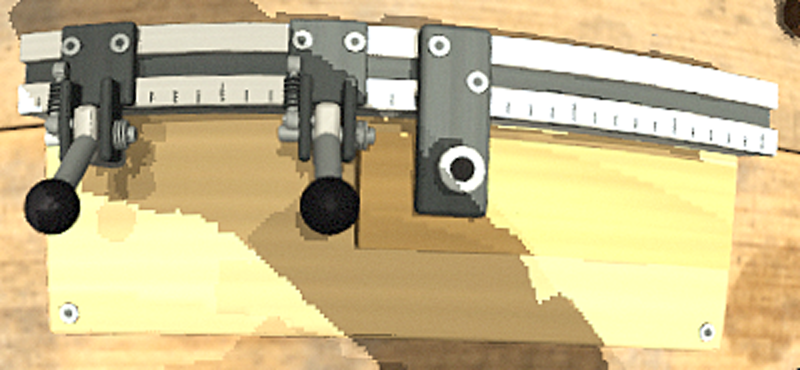

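```bash
cat >> h.py <<'E'
def projw(P,c):
    k=c["intrinsics"]; q=R.from_euler("xyz",c["orientation"]).as_matrix().T@(np.asarray(P)-c["position"])
    x,y=q[0],-q[1]; rho=np.hypot(x,y); t=np.arctan2(rho,-q[2]); return np.array([k[0,0]*t*x/rho+k[0,2],k[1,1]*t*y/rho+k[1,2]])
E
python3 - <<'E'
from h import *
from cell import arm
ct,cs,cw=[arm.camera_params(n) for n in("top","side","wrist")]
W=lambda u,v:(170+u/2,40+v/2)
obs=[(ct,T(107,244),'j',(-.075,.175,.018)),(ct,T(527,244),'j',(-.075,-.175,.018)),
(cs,S(305,422),'j',(-.075,.175,.018)),(cs,S(347,136),'j',(-.075,-.175,.018)),
(ct,T(257,138),'k1',None),(ct,T(132,138),'k2',None),(cs,S(231,174),'k1',None),(cs,S(208,257),'k2',None),
(ct,T(282,184),'b',(-.025,.09,.048)),(ct,T(504,181),'b',(-.025,-.09,.048)),(cs,S(267,243),'b',(-.025,.09,.048)),(cs,S(292,115),'b',(-.025,-.09,.048)),
(cw,W(50,332),'j',(-.075,.175,.018)),(cw,W(720,348),'j',(-.075,-.175,.018)),(cw,W(328,206),'k1',None),(cw,W(52,206),'k2',None),(cw,W(357,247),'b',(-.025,.09,.048))]
def run(O):
    def f(x):
        r=[]
        for c,uv,t,l in O:
            P=w(x[:3],l) if t=='j' else w(x[5:8],l) if t=='b' else w(x[:3],(-.011,x[3] if t=='k1' else x[4],.115))
            r+=list((projw if c is cw else proj)(P,c)-uv)
        return r
    s=least_squares(f,[.55,.2,0,.05,.15,.55,.1,0],x_scale=.01)
    print(np.round(s.x,4)); print(np.round(s.fun,1).tolist())
    x=s.x;c,n=np.cos(x[2]),np.sin(x[2]); dx,dy=x[5]-x[0],x[6]-x[1]
    print("blank in jig",c*dx+n*dy,-n*dx+c*dy,x[7]-x[2])
    print("knob1",w(x[:3],(-.011,x[3],.115)))
run(obs)
run([o for o in obs if not(o[0] is ct and o[2]=='j')])
E
```

```text
[ 0.5769  0.1895 -0.0303  0.0415  0.1367  0.5689  0.1271 -0.0382]
[1.3, -0.5, 3.9, -0.7, -2.3, -3.4, -1.3, -2.6, 2.9, -1.0, 3.0, -0.9, -1.7, -1.6, -1.9, -1.8, 2.3, -1.2, 3.1, 0.5, -2.5, -2.3, -0.6, -1.7, -3.2, 2.3, -1.5, 1.2, -1.2, 0.0, -1.4, 1.3, -3.0, 1.4]
blank in jig -0.006122141776317529 -0.0626158924306142 -0.007879381244805042
knob1 [0.56716172 0.23135764 0.115     ]
[ 0.5769  0.1879 -0.0301  0.0431  0.1383  0.5689  0.1271 -0.0382]
[-2.2, -3.9, -1.3, -2.9, 2.9, -1.0, 3.0, -0.9, -1.8, -1.6, -1.9, -1.8, 2.3, -1.2, 3.1, 0.5, -2.5, -2.3, -0.6, -1.7, -1.7, 2.2, -0.3, 1.2, -1.2, -0.1, -1.4, 1.2, -3.0, 1.4]
blank in jig -0.006219807285479402 -0.06104272387720232 -0.008028752126313158
knob1 [0.56724376 0.23135427 0.115     ]
```

Request:
carry_out --motion '[[[0,28,5],[0,0.024,0],1],[[0,28,5],[0,0,0],1],[[0,27,4],[0,0,0],1],[[-15,0,0],[0,0,0],1],[[0,0,0],[0,0,0],1]]'

```text
time_s: 3.73
tool_pos: [0.5217, 0.2153, 0.1113]
orientation: [-1.556, 0.022, 3.105]
wrist_force: [2.2, -0.3, 0.9]
gripper_width: 0.0001
```

Request:
carry_out --motion '[[[0,0,-18],[0.015,0,0.022],1],[[0,0,0],[0,0,0],1],[[0,0,0],[0,0,0],1],[[0,0,0],[0,0,0],1]]'

```text
time_s: 4.07
tool_pos: [0.5238, 0.2259, 0.1121]
orientation: [-1.536, 0.045, 3.099]
wrist_force: [0.4, 1.1, 0.0]
gripper_width: -0.0
```

Request:
carry_out --motion '[[[0,0,-8],[-0.035,-0.012,-0.045],1],[[0,0,0],[0,0,0],1],[[0,0,0],[0,0,0],1]]'

```text
time_s: 4.32
tool_pos: [0.5244, 0.2318, 0.1134]
orientation: [-1.572, 0.0, 3.11]
wrist_force: [0.5, -0.5, -1.1]
gripper_width: 0.0004
```

```bash
python3 - <<'E'
from cell import arm
import cv2
cw=arm.camera_params("wrist");im=arm.camera("wrist"); s=arm.state();print(s["tool_pos"],s["orientation"],cw)
a=im[40:340,140:540]; cv2.imwrite("pics/w2.png",cv2.resize(cv2.convertScaleAbs(a,alpha=1.3),None,fx=2,fy=2)[...,::-1])
E
```

```text
[0.52472726 0.23138825 0.11343907] [-1.57112253e+00  6.35270715e-04  3.10922635e+00] {'intrinsics': array([[371.64829954,   0.        , 322.63015982],
       [  0.        , 371.64829954, 238.31554351],
       [  0.        ,   0.        ,   1.        ]]), 'position': array([0.59648482, 0.22890849, 0.28350781]), 'orientation': array([-2.85189631e-01,  1.48857104e-04, -1.60321384e+00])}
```

View pics/w2.png

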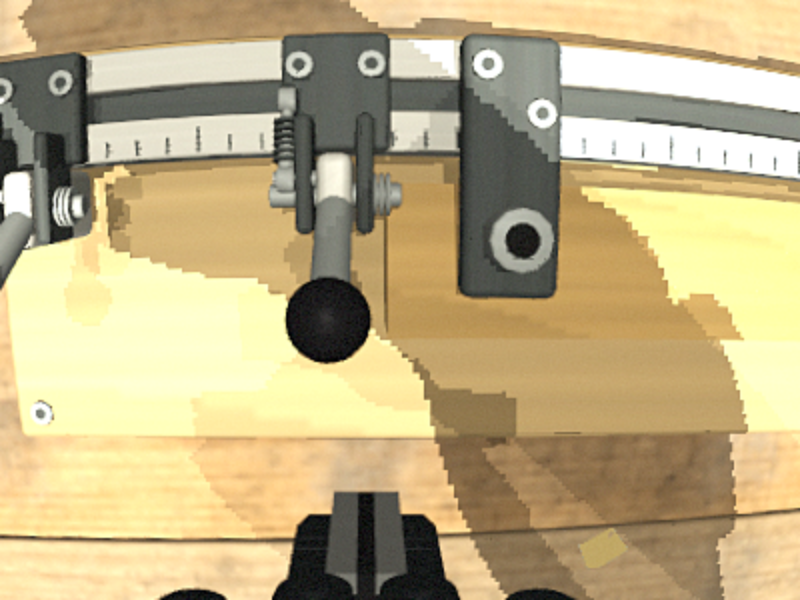

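Request:
carry_out --motion '[[[0,0,-8],[0,0,0],1],[[-12,0,0],[0,0,0],1],[[-12,0,0],[0,0,0],1],[[-12,0,0],[0,0,0],1],[[-12,0,0],[0,0,0],1],[[-12,0,0],[0,0,0],1],[[-12,0,0],[0,0,0],1],[[-6,0,0],[0,0,0],1]]'

```text
time_s: 5.03
tool_pos: [0.6018, 0.2414, 0.1146]
orientation: [-1.567, 0.004, 3.115]
wrist_force: [0.9, -0.4, 0.2]
gripper_width: 0.0002
```

```bash
python3 - <<'E'
from cell import arm
import cv2
im=arm.camera("side"); s=arm.state();print(s["tool_pos"],s["orientation"],s["wrist_force"],s["time_s"])
a=im[200:350,210:370]; cv2.imwrite("pics/s2.png",cv2.resize(a,None,fx=3.5,fy=3.5,interpolation=cv2.INTER_CUBIC)[...,::-1])
for d in arm.outline_of("stop_1_knob","side"): print(d["conf"],d["rect"])
E
```

```text
[0.60238748 0.24152478 0.11459876] [-1.56709821  0.00454491  3.11428817] [0.89342107 0.15938098 0.41883512] 5.0833
0.55 [281.0, 274.1, 23.7, 38.9]
0.3 [294.5, 263.8, 26.4, 54.4]
```

View pics/s2.png

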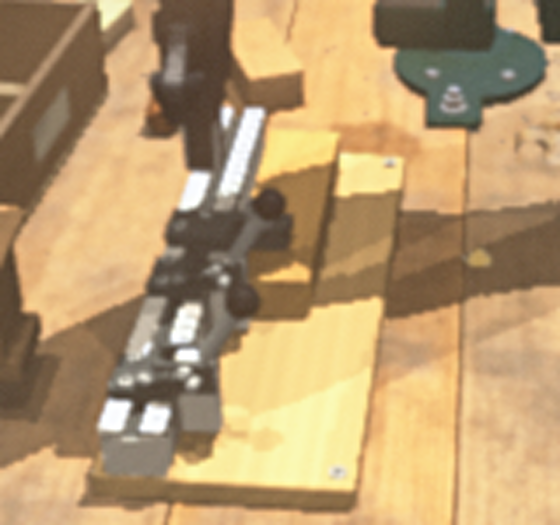

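```bash
python3 - <<'E'
from h import *
from cell import arm
cs=arm.camera_params("side");s=arm.state()
for P in (s["tool_pos"],[.567,.238,.115],[.567,.24,.115],[.62,.24,.081]):
    u=proj(P,cs);print(u,(u-[210,200])*3.5)
E
```

```text
[268.36432642 258.837703  ] [204.27514246 205.93196051]
[284.95639099 258.16539494] [262.34736847 203.57888229]
[284.83255765 258.70076806] [261.91395179 205.4526882 ]
[260.76361865 271.27048262] [177.67266528 249.44668916]
```

```bash
python3 - <<'E'
from h import *
from cell import arm
import cv2
cw=arm.camera_params("wrist");s=arm.state();p=s["tool_pos"]
for dz in(0,.02,.03,.04): print(dz,projw(p+[0.011,0,dz],cw))
print(projw([.567,.24,.115],cw),s["effort"],s["joints"])
im=arm.camera("wrist");a=im[40:340,140:540]; cv2.imwrite("pics/w3.png",cv2.resize(cv2.convertScaleAbs(a,alpha=1.3),None,fx=2,fy=2)[...,::-1])
E
```

```text
0 [320.95688956 260.65206033]
0.02 [320.96116748 276.02683632]
0.03 [320.96459976 285.11720495]
0.04 [320.96927766 295.36860113]
[326.26103672 340.69439476] [ 8.63113417e-02 -6.03385377e+01 -5.49679041e+00 -2.34868777e+01
  9.35256318e-02 -2.07336459e-03  6.13763253e-02] [-0.19035883  0.66473593 -0.38724673  1.59685051  0.29952254  0.93767855
 -2.27932691]
```

View pics/w3.png

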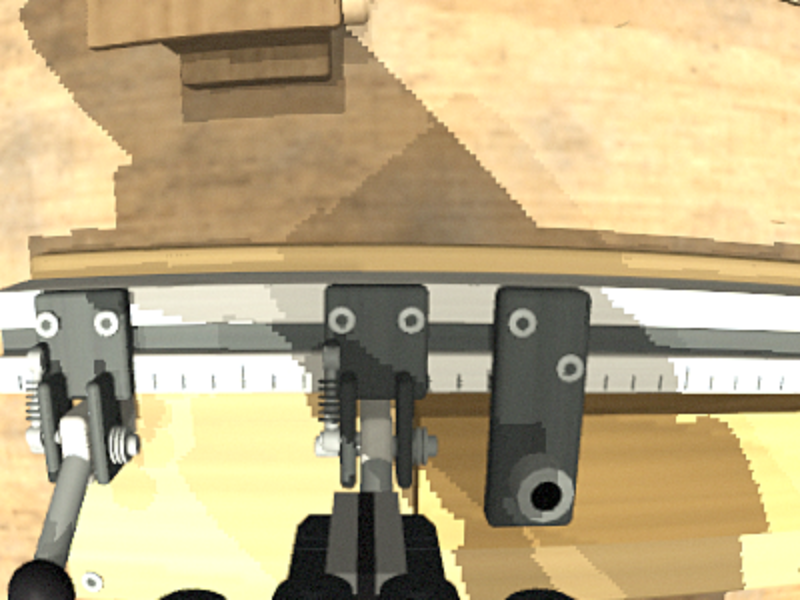

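```bash
python3 - <<'E'
from h import *
cw={'intrinsics': np.array([[371.648,0,322.63],[0,371.648,238.3155],[0,0,1]]),'position':np.array([0.59648482,0.22890849,0.28350781]),'orientation':np.array([-2.85189631e-01,1.48857104e-04,-1.60321384])}
V=lambda u,v:np.array((140+u/2,40+v/2))
J=(.5742,.1962,-.0278)
o=[(w(J,(-.011,.0403,.115)),V(328,320)),(w(J,(-.075,.175,.018)),V(24,435)),(w((.5668,.1335,-.0155),(-.025,.09,.048)),V(387,333)),(w(J,(-.075,.0,.018)),V(390,437))]
for P,uv in o: print(projw(P,cw)-uv)
s=least_squares(lambda d:np.concatenate([projw(P-d,cw)-uv for P,uv in o]),[0,0,0]);print(s.x,s.fun)
p=np.array([.52473,.23139,.11344])
print("tip visible",V(366,490)); 
for dx in(-.011,0,.011):
  for dz in (0,.015,.03): print(dx,dz,projw(p+[dx,0,dz],cw))
E
```

```text
[3.86584559 2.93864891]
[-1.63985788  3.26165398]
[-0.41087087  8.24296841]
[31.92965401  2.92195627]
[ 0.00342834 -0.00696958  0.02644037] [ -6.98289716   0.34508628   4.44166018  -2.94885748 -10.95257972
   5.11358079  20.01776432  -3.72476241]
tip visible [323. 285.]
-0.011 0 [323.07880075 300.69863882]
-0.011 0.015 [323.10929258 314.58290795]
-0.011 0.03 [323.14437595 330.724943  ]
0 0 [322.369353  280.7880251]
0 0.015 [322.34313103 293.47861793]
0 0.03 [322.3125464  308.36377041]
0.011 0 [321.62996652 259.9350253 ]
0.011 0.015 [321.53983139 271.20427655]
0.011 0.03 [321.43386785 284.53446923]
```

Request:
carry_out --motion '[[[0,-20,0],[0,0,0],1],[[30,0,0],[0,0,0],1],[[30,0,0],[0,0,0],1],[[30,0,0],[0,0,0],1],[[0,25,0],[0,0,0],1],[[0,25,0],[0,0,0],1],[[0,0,0],[0,0,0],1],[[0,0,0],[0,0,0],1]]'

```text
time_s: 5.85
tool_pos: [0.4998, 0.2459, 0.0855]
orientation: [-1.566, 0.003, 3.12]
wrist_force: [-0.1, -0.8, 0.4]
gripper_width: -0.0002
```

```bash
python3 - <<'E'
from h import *
from cell import arm
import cv2
im=arm.camera("side"); s=arm.state();print(s["tool_pos"],s["orientation"],s["wrist_force"],s["time_s"])
a=im[200:350,210:370]; cv2.imwrite("pics/s3.png",cv2.resize(a,None,fx=3.5,fy=3.5,interpolation=cv2.INTER_CUBIC)[...,::-1])
u=proj(s["tool_pos"],arm.camera_params("side"));print((u-[210,200])*3.5)
E
```

```text
[0.49953018 0.24580319 0.08542596] [-1.56601941e+00  2.57455363e-03  3.11985714e+00] [-0.48733689 -1.1080536  -0.31927395] 5.9
[375.06333015 255.12636745]
```

View pics/s3.png

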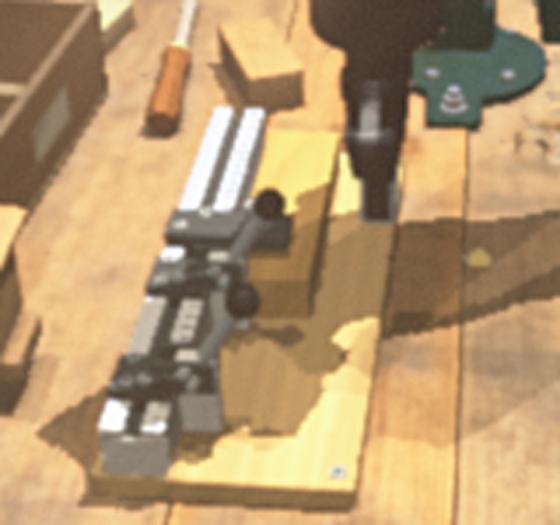

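Request:
carry_out --motion '[[[-15,3,6],[0,0,0],1],[[-15,0,0],[0,0,0],1],[[-12,0,0],[0,0,0],1],[[-12,0,0],[0,0,0],1],[[-12,0,0],[0,0,0],1],[[-12,0,0],[0,0,0],1],[[-12,0,0],[0,0,0],1],[[-12,0,0],[0,0,0],1]]'

```text
time_s: 6.57
tool_pos: [0.6108, 0.2361, 0.0912]
orientation: [-1.568, 0.006, 3.118]
wrist_force: [0.2, 0.3, 0.3]
gripper_width: -0.0
```

```bash
python3 - <<'E'
from h import *
from cell import arm
import cv2
im=arm.camera("side"); s=arm.state();print(s["tool_pos"],s["orientation"],s["wrist_force"],s["time_s"])
a=im[200:350,210:370]; cv2.imwrite("pics/s4.png",cv2.resize(a,None,fx=3.5,fy=3.5,interpolation=cv2.INTER_CUBIC)[...,::-1])
for d in arm.outline_of("stop_1_knob","side"): print(d["conf"],d["rect"])
E
```

```text
[0.61408045 0.23520601 0.0915586 ] [-1.56871361  0.00929869  3.11607023] [ 2.31357021 -0.84229983  0.89700554] 6.6167
0.71 [275.7, 270.1, 46.6, 34.5]
```

Request:
carry_out --motion '[[[0,-30,0],[0,0,0],1],[[0,-30,0],[0,0,0],1],[[0,-30,0],[0,0,0],1],[[30,-10,10],[0,0,0],1],[[30,0,20],[0,0,0],1],[[30,0,20],[0,0,0],1],[[30,0,20],[0,0,0],1],[[0,0,0],[0,0,0],1]]'

```text
time_s: 7.33
tool_pos: [0.4854, 0.1649, 0.1967]
orientation: [-1.569, 0.01, 3.113]
wrist_force: [0.2, 0.8, -1.1]
gripper_width: 0.0003
```

```bash
python3 - <<'E'
from h import *
from cell import arm
import cv2
im=arm.camera("side"); s=arm.state();print(s["tool_pos"],s["orientation"],s["joints"],s["time_s"])
a=cv2.resize(im[210:340,220:330],None,fx=3.5,fy=3.5,interpolation=cv2.INTER_CUBIC)
t=arm.camera("top")
b=cv2.resize(t[130:230,200:400],None,fx=2,fy=2,interpolation=cv2.INTER_CUBIC)
c=np.zeros((460,800,3),np.uint8); c[:455,:385]=a; c[:200,390:790]=b; cv2.imwrite("pics/s5.png",c[...,::-1])
for d in arm.outline_of("stop_1_knob","side")+arm.outline_of("stop_1_knob","top"): print(d["conf"],d["rect"])
E
```

```text
[0.48882439 0.16700909 0.19785695] [-1.57181917  0.01438886  3.11288594] [-0.04422296  0.34706427 -0.45944775  1.88636334  0.1958133   0.93772418
 -2.19397282] 7.3833
0.59 [272.3, 272.1, 53.8, 17.9]
0.47 [271.8, 175.2, 7.4, 5.9]
```

View pics/s5.png

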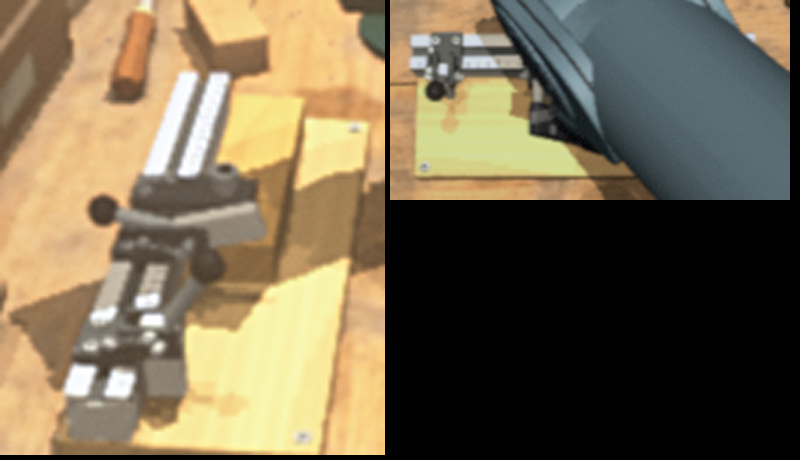

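Request:
carry_out --motion '[[[0,0,0],[0,-0.12,0],1],[[0,0,0],[0,-0.12,0],1],[[0,0,0],[0,-0.12,0],1],[[0,0,0],[0,-0.12,0],1],[[0,0,0],[0,-0.12,0],1],[[0,0,0],[0,-0.12,0],1],[[0,0,0],[0,-0.12,0],1],[[0,0,0],[0,-0.12,0],1]]'

```text
time_s: 8.2
tool_pos: [0.5039, 0.1794, 0.2002]
orientation: [-1.56, 0.026, -2.173]
wrist_force: [0.5, 0.3, -0.0]
gripper_width: 0.0004
```

Request:
carry_out --motion '[[[0,0,0],[0,-0.12,0],1],[[0,0,0],[0,-0.12,0],1],[[0,0,0],[0,-0.12,0],1],[[0,0,0],[0,-0.12,0],1],[[0,0,0],[0,-0.1,0],1],[[0,0,0],[0,0,0],1],[[0,0,0],[0,0,0],1]]'

```text
time_s: 8.78
tool_pos: [0.5132, 0.1868, 0.2011]
orientation: [-1.544, 0.028, -1.567]
wrist_force: [0.4, -0.7, 0.2]
gripper_width: -0.0002
```

Request:
carry_out --motion '[[[22,35,-2],[-0.027,0.032,-0.028],1],[[22,35,-2],[0,0,0],1],[[22,35,0],[0,0,0],1],[[0,35,0],[0,0,0],1],[[0,0,0],[0,0,0],1],[[0,0,0],[0,0,0],1]]'

```text
time_s: 9.28
tool_pos: [0.5165, 0.1249, 0.0583]
orientation: [-1.563, 0.006, -1.619]
wrist_force: [0.1, 0.1, 1.4]
gripper_width: 0.0
```

Request:
carry_out --motion '[[[0,24,-6],[0,-0.02,0],1],[[0,24,0],[0,0,0],1],[[0,0,0],[0,0,0],1],[[0,0,0],[0,0,0],1]]'

```text
time_s: 9.62
tool_pos: [0.5174, 0.1304, 0.0166]
orientation: [-1.553, 0.01, -1.603]
wrist_force: [0.6, 0.4, 0.4]
gripper_width: -0.0
```

```bash
python3 - <<'E'
from h import *
from cell import arm
import cv2
cw=arm.camera_params("wrist");im=arm.camera("wrist"); s=arm.state();print(s["tool_pos"],s["orientation"],cw["position"],cw["orientation"])
im2=arm.camera("side")
a=cv2.resize(im2[200:340,220:340],None,fx=3,fy=3,interpolation=cv2.INTER_CUBIC)
c=np.zeros((480,800,3),np.uint8); c[:420,:360]=a; c[:480,365:]=im[:,100:535]; cv2.imwrite("pics/s6.png",c[...,::-1])
E
```

```text
[0.51763781 0.13049089 0.01687766] [-1.5523426   0.01003528 -1.60252564] [0.51730734 0.199798   0.18738295] [-0.27600234 -0.01779482 -0.03248255]
```

View pics/s6.png

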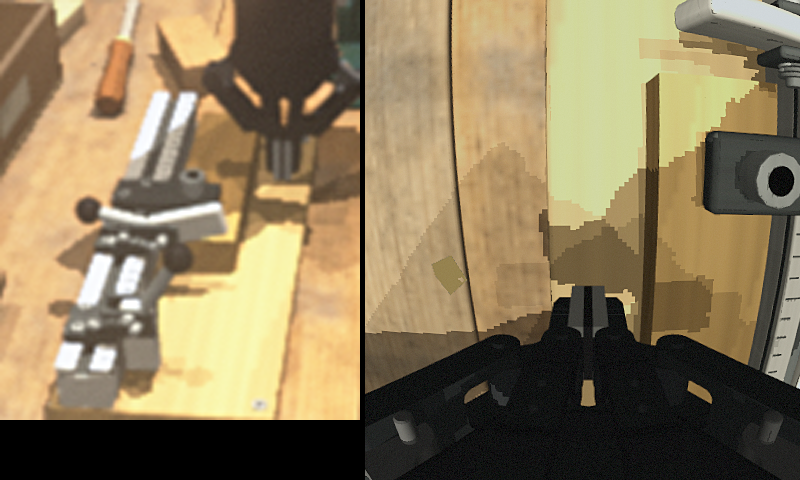

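Request:
carry_out --motion '[[[0,8,9],[-0.018,0,-0.01],1],[[0,0,9],[0,0,0],1],[[0,0,4],[0,0,0],1],[[0,0,4],[0,0,0],1],[[0,0,4],[0,0,0],1]]'

```text
time_s: 10.13
tool_pos: [0.5474, 0.1309, 0.0153]
orientation: [-1.571, -0.0, -1.603]
wrist_force: [-18.2, 1.5, 5.6]
gripper_width: -0.0001
```

Request:
carry_out --motion '[[[0,0,3],[0,0,0],1],[[0,0,3],[0,0,0],1]]'

```text
time_s: 10.3
tool_pos: [0.5468, 0.1309, 0.0154]
orientation: [-1.582, -0.003, -1.602]
wrist_force: [-8.0, 0.7, 5.3]
gripper_width: -0.0
```

Request:
carry_out --motion '[[[0,0,-20],[0,0,0],1],[[0,0,-5],[0,0,0],1],[[35,0,0],[0,0,0],1],[[35,0,0],[0,0,0],1],[[35,0,0],[0,0,0],1],[[20,0,0],[0,0,0],1],[[0,0,0],[0,0,0],1],[[0,0,0],[0,0,0],1]]'

```text
time_s: 10.97
tool_pos: [0.5216, 0.0048, 0.021]
orientation: [-1.571, 0.001, -1.598]
wrist_force: [0.5, 0.1, 0.2]
gripper_width: 0.0
```

```bash
python3 - <<'E'
from h import *
from cell import arm
import cv2
cw=arm.camera_params("wrist");im=arm.camera("wrist"); s=arm.state();print(s["tool_pos"],s["orientation"],s["wrist_force"],s["time_s"],cw["position"],cw["orientation"])
im2=arm.camera("side")
a=cv2.resize(im2[200:340,220:340],None,fx=2.7,fy=2.7,interpolation=cv2.INTER_CUBIC)
c=np.zeros((480,800,3),np.uint8); c[:378,:324]=a; c[:480,330:]=im[:,140:610]; cv2.imwrite("pics/s7.png",c[...,::-1])
E
```

```text
[0.52172667 0.00470288 0.0209352 ] [-1.57125445e+00  7.34799761e-04 -1.59807976e+00] [-0.51561525 -0.42564634 -0.19964787] 11.0167 [0.52436068 0.07552494 0.19114792] [-0.2844913   0.00052762 -0.02812524]
```

View pics/s7.png

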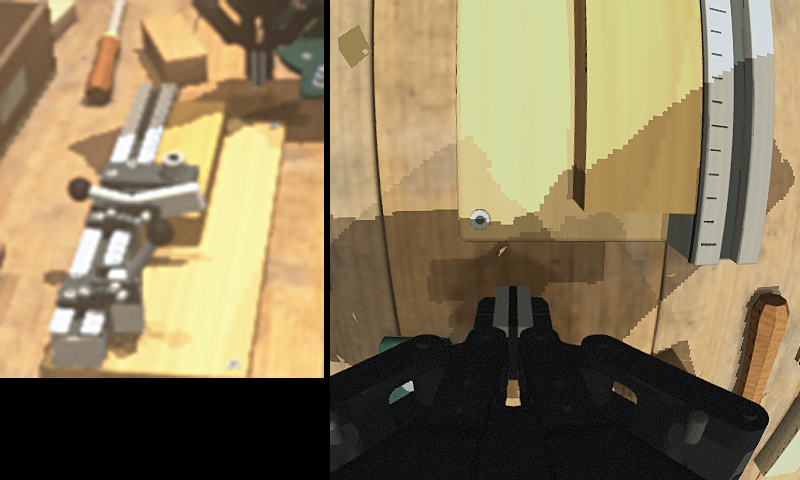

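Request:
carry_out --motion '[[[0,8,30],[0,0,0],1],[[0,6,30],[0,0,0],1],[[0,0,0],[0,0,0],1],[[0,0,0],[0,0,0],1]]'

```text
time_s: 11.4
tool_pos: [0.5831, 0.0123, 0.0073]
orientation: [-1.571, 0.005, -1.587]
wrist_force: [-0.5, -0.2, 0.2]
gripper_width: 0.0002
```

Request:
carry_out --motion '[[[-8,0,-3],[0,0.012,0],1],[[-8,0,0],[0,0,0],1],[[-8,0,0],[0,0,0],1],[[-8,0,0],[0,0,0],1],[[-8,0,0],[0,0,0],1]]'

```text
time_s: 11.82
tool_pos: [0.5788, 0.0573, 0.0077]
orientation: [-1.572, 0.004, -1.595]
wrist_force: [0.3, -1.0, -0.7]
gripper_width: 0.0001
```

Request:
carry_out --motion '[[[-8,0,0],[0,0,0],1],[[-8,0,0],[0,0,0],1],[[-8,0,0],[0,0,0],1],[[-8,0,0],[0,0,0],1],[[-8,0,0],[0,0,0],1]]'

```text
time_s: 12.23
tool_pos: [0.5788, 0.102, 0.0079]
orientation: [-1.573, 0.004, -1.593]
wrist_force: [-0.1, -0.7, -0.8]
gripper_width: 0.0003
```

Request:
carry_out --motion '[[[-5,0,0],[0,0,0],1],[[-5,0,0],[0,0,0],1],[[-5,0,0],[0,0,0],1],[[-4,0,0],[0,0,0],1]]'

```text
time_s: 12.57
tool_pos: [0.5792, 0.1242, 0.008]
orientation: [-1.573, 0.004, -1.592]
wrist_force: [-0.7, -0.4, -0.0]
gripper_width: -0.0002
```

Request:
carry_out --motion '[[[-4,0,0],[0,0,0],1],[[-4,0,0],[0,0,0],1],[[-4,0,0],[0,0,0],1]]'

```text
time_s: 12.82
tool_pos: [0.5796, 0.1364, 0.008]
orientation: [-1.573, 0.003, -1.593]
wrist_force: [-0.3, -2.5, -0.7]
gripper_width: -0.0003
```

Request:
carry_out --motion '[[[-4,0,0],[0,0,0],1],[[-4,0,0],[0,0,0],1]]'

```text
time_s: 12.98
tool_pos: [0.5795, 0.1377, 0.008]
orientation: [-1.576, -0.009, -1.596]
wrist_force: [-3.0, -13.8, 11.1]
gripper_width: -0.0
```

Request:
carry_out --motion '[[[-4,0,0],[0,0,0],1],[[-4,0,0],[0,0,0],1]]'

```text
time_s: 13.15
tool_pos: [0.5794, 0.1372, 0.0081]
orientation: [-1.579, -0.022, -1.601]
wrist_force: [-4.1, -10.6, 7.7]
gripper_width: 0.0001
```

Request:
carry_out --motion '[[[10,0,0],[0.008,0,0.02],1],[[30,0,0],[0,0,0],1],[[35,0,0],[0,0,0],1],[[35,-5,0],[0,0,0],1],[[35,-10,0],[0,0,0],1],[[0,0,0],[0,0,0],1],[[0,0,0],[0,0,0],1]]'

```text
time_s: 13.73
tool_pos: [0.5767, -0.0084, 0.0249]
orientation: [-1.567, 0.004, -1.598]
wrist_force: [0.9, 0.1, 0.0]
gripper_width: 0.0003
```

```bash
python3 - <<'E'
from h import *
from cell import arm
import cv2
cw=arm.camera_params("wrist");im=arm.camera("wrist"); s=arm.state();print(s["tool_pos"],s["orientation"],s["wrist_force"],s["time_s"],cw["position"],cw["orientation"])
im2=arm.camera("side"); t=arm.camera("top")
np.savez("pics/d.npz",w=im,s=im2,t=t)
a=cv2.resize(im2[210:340,220:320],None,fx=3.6,fy=3.6,interpolation=cv2.INTER_CUBIC)
c=np.zeros((600,800,3),np.uint8); c[:468,:360]=a
b=cv2.resize(im[0:260,280:500],None,fx=2,fy=2,interpolation=cv2.INTER_CUBIC); c[:520,360:800]=b
cv2.imwrite("pics/s8.png",c[...,::-1])
E
```

```text
[ 0.57698673 -0.00961053  0.02483953] [-1.56648232  0.00195313 -1.59883228] [ 0.62628257 -1.74394471 -0.63496935] 13.7833 [0.57864004 0.06195139 0.19527301] [-0.2821573  -0.00419532 -0.02786416]
```

View pics/s8.png

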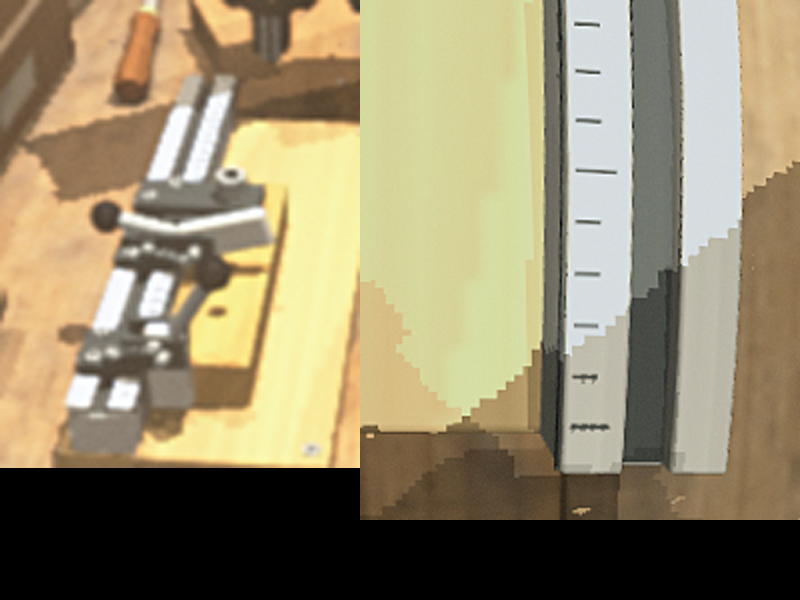

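```bash
python3 - <<'E'
from h import *
from cell import arm
import cv2
d=np.load("pics/d.npz"); cs=arm.camera_params("side");ct=arm.camera_params("top")
J=lambda P:(lambda e:(np.cos(-.0278)*e[0]+np.sin(-.0278)*e[1],-np.sin(-.0278)*e[0]+np.cos(-.0278)*e[1]))(P[:2]-np.array([.5742,.1962]))
for uv in((291.1,312.8),(300,262.8)): print("side",np.round(J(unproj(uv,cs,.048)),4))
# top: edges (vertical profiles) down columns at jig y stations, along x from -90 to +5
M=lambda P:proj(w((.5742,.1962,-.0278),P),ct)
g=cv2.cvtColor(d["t"],cv2.COLOR_RGB2GRAY).astype(np.float32)
xs=np.arange(-.09,.0,.001)
for y in(-.04,.0,.02,.05,.06,.07,.08,.09,.1,.11):
    uv=np.array([M((x,y,.048)) for x in xs],np.float32)
    p=cv2.remap(g,uv[:,0][None],uv[:,1][None],cv2.INTER_CUBIC)[0]
    dp=np.abs(np.gradient(cv2.GaussianBlur(p[None],(5,1),0)[0])); k=np.argsort(-dp)[:6]
    print(y,[(round(xs[i]*1e3),round(float(dp[i]),1)) for i in k])
for q in("chassis","stop_1"):
  for n in("side","top"):
    for e in arm.outline_of(q,n)[:2]:
        print(q,n,round(e["conf"],2),np.round(e["rect"],1),cv2.minAreaRect(np.argwhere(e["region"])[:,::-1].astype(np.float32)))
E
```

```text
side [-0.0321  0.1343]
side [-0.0273 -0.0409]
-0.04 [(-29, 28.5), (-30, 28.4), (-79, 25.5), (-23, 25.4), (-22, 23.0), (-24, 22.9)]
0.0 [(-11, 28.1), (-24, 26.4), (-23, 26.1), (-30, 25.6), (-10, 24.7), (-12, 24.1)]
0.02 [(-24, 29.4), (-79, 27.0), (-23, 26.1), (-30, 26.0), (-25, 24.7), (-78, 24.2)]
0.05 [(-24, 29.9), (-30, 27.7), (-31, 26.3), (-25, 25.8), (-23, 25.3), (-29, 23.5)]
0.06 [(-24, 29.6), (-31, 27.6), (-25, 26.4), (-23, 25.5), (-30, 25.3), (-32, 24.3)]
0.07 [(-24, 28.2), (-31, 27.2), (-23, 25.3), (-30, 24.9), (-25, 24.2), (-32, 23.9)]
0.08 [(-31, 27.2), (-24, 27.1), (-23, 25.6), (-30, 25.2), (-32, 23.9), (-79, 21.8)]
0.09 [(-31, 29.9), (-32, 27.0), (-30, 25.2), (-25, 24.5), (-24, 23.8), (-79, 23.1)]
0.1 [(-31, 29.3), (-32, 26.2), (-30, 25.3), (-25, 23.7), (-24, 23.3), (-79, 22.3)]
0.11 [(-31, 28.2), (-30, 25.0), (-32, 24.6), (-25, 23.8), (-24, 23.7), (-78, 20.6)]
chassis side 0.94 [283.9 290.6  28.6  59.9] ((282.8269348144531, 291.3653869628906), (24.51451301574707, 63.149391174316406), 11.309932708740234)
chassis top 0.79 [275.8 180.3  95.5  31.4] ((275.5, 180.5), (29.0, 89.0), 90.0)
stop_1 side 0.92 [269.9 272.4  51.5  13.8] ((269.9898376464844, 273.21380615234375), (50.32393264770508, 12.509634017944336), 2.726310968399048)
stop_1 side 0.82 [273.4 301.5  21.3  38.6] ((271.9420166015625, 301.6389465332031), (11.720494270324707, 42.30281066894531), 17.447187423706055)
stop_1 top 0.72 [225.6 170.9   9.6  20.4] ((224.0, 171.0), (18.0, 12.0), 90.0)
stop_1 top 0.55 [277.1 181.2  95.2  29. ] ((275.06939697265625, 180.49807739257812), (27.045124053955078, 88.63248443603516), 88.40885925292969)
```

```bash
python3 - <<'E'
from h import *
from cell import arm
import cv2
d=np.load("pics/d.npz"); ct=arm.camera_params("top")
M=lambda P:proj(w((.5742,.1962,-.0278),P),ct)
xs=np.arange(-.09,.085,.0025)
for n,im in(("now",d["t"]),("init",cv2.imread("pics/top0.png")[...,::-1].copy())):
  for y in((-.04,.07,.09) if n=="now" else (-.13,-.09,-.05)):
    uv=np.array([M((x,y,.048)) for x in xs],np.float32)
    p=cv2.remap(im.astype(np.float32),uv[:,0][None],uv[:,1][None],cv2.INTER_LINEAR)[0]
    print(n,y,"x:R/B"," ".join(f"{x*1e3:.0f}:{int(a[0])}/{int(a[2])}" for x,a in zip(xs,p)))
E
```

```text
now -0.04 x:R/B -90:193/97 -88:190/95 -85:184/93 -82:144/73 -80:134/75 -77:197/129 -75:208/143 -72:208/144 -70:208/142 -67:209/142 -65:209/141 -62:208/140 -60:208/144 -57:208/146 -55:208/146 -52:208/143 -50:209/143 -47:208/141 -45:207/141 -42:207/141 -40:207/141 -37:208/142 -35:208/144 -32:206/136 -30:166/95 -27:100/46 -25:95/43 -22:156/81 -20:202/108 -17:208/113 -15:209/112 -12:210/112 -10:209/112 -7:209/112 -5:209/111 -2:209/111 0:208/112 3:209/113 5:208/115 8:208/117 10:208/118 13:209/116 15:208/114 18:208/116 20:209/115 23:210/111 25:200/103 28:144/85 30:105/91 33:153/166 35:202/219 38:206/224 40:209/224 43:205/222 45:163/176 48:102/103 50:88/85 53:84/81 55:130/135 58:197/211 60:209/224 63:207/223 65:208/225 68:205/206 70:203/135 73:204/105 75:201/105 78:200/108 80:205/115 83:197/111
now 0.07 x:R/B -90:210/98 -88:207/91 -85:197/89 -82:149/70 -80:130/67 -77:195/110 -75:210/126 -72:209/131 -70:207/136 -67:208/142 -65:208/144 -62:208/146 -60:208/147 -57:207/149 -55:207/146 -52:208/142 -50:208/142 -47:209/145 -45:207/145 -42:207/144 -40:207/143 -37:207/142 -35:210/142 -32:195/119 -30
[... 2937 characters left out ...]
13 -75:186/125 -72:186/126 -70:186/127 -67:185/125 -65:185/124 -62:185/126 -60:186/128 -57:185/130 -55:185/129 -52:186/127 -50:186/125 -47:186/124 -45:186/126 -42:186/125 -40:186/125 -37:181/116 -35:148/87 -32:92/45 -30:89/41 -27:152/86 -25:185/105 -22:187/104 -20:185/101 -17:186/104 -15:186/107 -12:185/107 -10:186/106 -7:186/107 -5:185/106 -2:186/107 0:187/107 3:185/105 5:186/100 8:187/98 10:187/99 13:187/99 15:187/94 18:188/91 20:183/95 23:150/90 25:98/76 28:80/70 30:85/79 33:140/145 35:182/196 38:187/204 40:185/203 43:182/199 45:143/154 48:90/90 50:79/75 53:73/71 55:118/122 58:176/187 60:186/203 63:187/204 65:185/203 68:174/178 70:161/109 73:174/88 75:179/92 78:181/96 80:187/103 83:184/99
```

```bash
python3 - <<'E'
import cv2
a=cv2.imread("pics/s7.png")
for r in(20,60,100,140,180,205): print(r," ".join(f"{c}:{a[r,c,2]}/{a[r,c,0]}" for c in range(692,724,2)))
for r in (225,): print(r," ".join(f"{c}:{a[r,c,2]}/{a[r,c,0]}" for c in range(655,715,3)))
for r in(20,100,180): print(r," ".join(f"{c}:{a[r,c,2]}/{a[r,c,0]}" for c in range(560,600,2)))
E
```

```text
20 692:213/128 694:213/129 696:214/134 698:215/120 700:171/78 702:78/78 704:115/102 706:176/153 708:213/201 710:212/221 712:212/222 714:211/221 716:211/221 718:212/221 720:212/221 722:210/221
60 692:212/128 694:213/128 696:212/128 698:214/132 700:216/139 702:159/70 704:84/81 706:112/97 708:201/177 710:213/226 712:211/221 714:212/222 716:212/220 718:211/221 720:213/222 722:211/221
100 692:167/79 694:167/79 696:168/82 698:165/78 700:171/80 702:79/31 704:50/51 706:72/63 708:116/101 710:173/153 712:83/73 714:145/128 716:183/162 718:200/179 720:197/177 722:186/166
140 692:165/77 694:164/74 696:167/80 698:169/80 700:156/71 702:24/31 704:73/66 706:85/71 708:121/107 710:186/168 712:182/165 714:184/164 716:180/161 718:183/164 720:184/165 722:183/164
180 692:164/74 694:165/79 696:126/60 698:116/52 700:63/64 702:73/59 704:113/98 706:131/117 708:183/165 710:181/162 712:181/162 714:181/165 716:182/163 718:183/164 720:184/167 722:179/160
205 692:164/75 694:149/66 696:57/25 698:67/65 700:59/51 702:129/115 704:176/157 706:182/166 708:181/162 710:182/162 712:182/164 714:185/165 716:184/165 718:185/16
[... 233 characters left out ...]
5 712:185/165
20 560:212/162 562:214/164 564:213/162 566:212/161 568:213/136 570:212/135 572:217/140 574:121/57 576:100/43 578:98/46 580:91/41 582:105/44 584:104/42 586:171/97 588:216/141 590:211/139 592:212/138 594:213/140 596:213/141 598:212/139
100 560:213/160 562:213/158 564:212/158 566:212/156 568:215/162 570:215/153 572:215/139 574:212/135 576:97/42 578:97/45 580:100/44 582:102/47 584:98/47 586:104/48 588:220/144 590:213/136 592:213/139 594:214/140 596:213/138 598:213/137
180 560:174/99 562:174/99 564:173/99 566:175/99 568:133/75 570:140/78 572:142/80 574:59/29 576:61/31 578:64/27 580:62/28 582:58/28 584:68/28 586:183/88 588:173/81 590:173/80 592:174/86 594:176/86 596:176/85 598:175/85
```

Request:
carry_out --motion '[[[0,-35,0],[0,0,0],1],[[0,-35,0],[0,0,0],1],[[0,-30,0],[0,0,0],1],[[-35,0,5],[0,0,0],1],[[-35,0,5],[0,0,0],1],[[-35,0,5],[0,0,0],1],[[-35,0,5],[0,0,0],1],[[-35,0,5],[0,0,0],1]]'

```text
time_s: 14.75
tool_pos: [0.605, 0.1686, 0.1276]
orientation: [-1.572, -0.001, -1.602]
wrist_force: [1.0, -0.0, -0.4]
gripper_width: 0.0002
```

Request:
carry_out --motion '[[[-35,0,0],[0,0,0],1],[[-15,0,0],[0,0,0],1],[[0,0,0],[0,0,0],1],[[0,0,0],[0,0,0],1],[[0,0,0],[0,0,0],1]]'

```text
time_s: 15.17
tool_pos: [0.6024, 0.2375, 0.1278]
orientation: [-1.572, 0.008, -1.583]
wrist_force: [0.3, -0.8, -0.1]
gripper_width: -0.0003
```

```bash
python3 - <<'E'
from h import *
from cell import arm
import cv2
cw=arm.camera_params("wrist");im=arm.camera("wrist"); s=arm.state();print(s["tool_pos"],s["orientation"],s["time_s"],cw["position"],cw["orientation"])
np.savez("pics/e.npz",w=im)
J=(.5742,.1962,-.0278)
for y in(.06,.07,.08,.09,.1,.11):
    uv=np.array([projw(w(J,(x,y,.050)),cw) for x in np.arange(.014,.048,.001)],np.float32)
    p=cv2.remap(im.astype(np.float32),uv[:,0][None],uv[:,1][None],cv2.INTER_LINEAR)[0]
    print(y,uv[0].round(),uv[-1].round()," ".join(f"{14+i}:{int(a[0])}/{int(a[2])}" for i,a in enumerate(p)))
for y in(-.045,-.035,.06,.08,.1):
    uv=np.array([projw(w(J,(x,y,.048)),cw) for x in np.arange(-.035,-.01,.001)],np.float32)
    p=cv2.remap(im.astype(np.float32),uv[:,0][None],uv[:,1][None],cv2.INTER_LINEAR)[0]
    print(y," ".join(f"{-35+i}:{int(a[0])}" for i,a in enumerate(p)))
E
```

```text
[0.60245194 0.23678587 0.1277511 ] [-1.57259589  0.00741738 -1.583965  ] 15.2167 [0.60419673 0.30718221 0.29845913] [-0.27790818  0.00176048 -0.01282815]
0.06 [303. 211.] [352. 212.] 14:208/110 15:209/110 16:208/108 17:203/105 18:201/101 19:207/104 20:120/53 21:97/42 22:100/43 23:98/47 24:107/49 25:132/60 26:135/60 27:108/55 28:100/52 29:105/57 30:109/56 31:92/54 32:102/92 33:152/138 34:152/137 35:151/136 36:151/135 37:153/136 38:151/135 39:150/135 40:149/134 41:149/134 42:150/134 43:150/133 44:144/128 45:71/62 46:45/46 47:39/36
0.07 [303. 197.] [352. 197.] 14:209/112 15:207/110 16:208/111 17:208/113 18:209/113 19:208/109 20:209/110 21:206/105 22:205/103 23:209/105 24:193/93 25:115/51 26:129/57 27:99/52 28:98/54 29:124/65 30:131/71 31:105/62 32:81/72 33:147/131 34:152/136 35:149/135 36:176/158 37:193/174 38:191/173 39:190/171 40:190/174 41:189/171 42:189/172 43:190/172 44:185/166 45:115/102 46:61/59 47:73/70
0.08 [303. 182.] [352. 183.] 14:208/111 15:209/111 16:208/114 17:208/116 18:208/114 19:208/111 20:208/108 21:208/105 22:207/115 23:208/119 24:211/120 25:138/67 26:158/72 27:129/6
[... 1717 characters left out ...]
21:209 -20:207 -19:207 -18:207 -17:209 -16:207 -15:208 -14:208 -13:209 -12:211 -11:211
0.06 -35:207 -34:208 -33:208 -32:208 -31:208 -30:207 -29:208 -28:208 -27:209 -26:208 -25:207 -24:208 -23:208 -22:208 -21:208 -20:208 -19:206 -18:208 -17:208 -16:208 -15:208 -14:208 -13:209 -12:208 -11:208
0.08 -35:208 -34:208 -33:208 -32:208 -31:209 -30:208 -29:208 -28:207 -27:208 -26:208 -25:207 -24:208 -23:208 -22:208 -21:209 -20:209 -19:208 -18:208 -17:209 -16:208 -15:208 -14:208 -13:208 -12:208 -11:209
0.1 -35:207 -34:208 -33:207 -32:208 -31:206 -30:206 -29:206 -28:206 -27:207 -26:208 -25:207 -24:208 -23:208 -22:208 -21:208 -20:207 -19:208 -18:208 -17:209 -16:208 -15:209 -14:208 -13:208 -12:208 -11:208
```

Request:
carry_out --motion '[[[-12,0,-30],[0,-0.01,0],1],[[-12,0,-30],[0,0,0],1],[[-12,0,-28],[0,0,0],1],[[0,35,0],[0,0,0],1],[[0,35,0],[0,0,0],1],[[0,30,0],[0,0,0],1],[[0,0,0],[0,0,0],1],[[0,0,0],[0,0,0],1]]'

```text
time_s: 15.88
tool_pos: [0.5188, 0.2599, 0.0269]
orientation: [-1.565, 0.001, -1.594]
wrist_force: [0.0, -0.2, 0.0]
gripper_width: 0.0001
```

Request:
carry_out --motion '[[[-16,8,0],[0,0,0],1],[[0,6,6],[0,0,0],1],[[0,0,6],[0,0,0],1],[[0,0,4],[0,0,0],1],[[0,0,0],[0,0,0],1]]'

```text
time_s: 16.3
tool_pos: [0.5423, 0.2715, 0.0191]
orientation: [-1.559, 0.001, -1.602]
wrist_force: [0.2, -0.5, -0.8]
gripper_width: 0.0
```

Request:
carry_out --motion '[[[0,0,3],[0,0,0],1],[[0,0,3],[0,0,0],1],[[0,0,3],[0,0,0],1]]'

```text
time_s: 16.55
tool_pos: [0.5518, 0.2701, 0.021]
orientation: [-1.559, 0.001, -1.604]
wrist_force: [-9.0, -0.1, 0.3]
gripper_width: -0.0002
```

Request:
carry_out --motion '[[[0,0,3],[0,0,0],1],[[0,0,3],[0,0,0],1],[[0,0,2],[0,0,0],1]]'

```text
time_s: 16.8
tool_pos: [0.5611, 0.2695, 0.0217]
orientation: [-1.558, 0.001, -1.604]
wrist_force: [0.6, -0.7, 0.7]
gripper_width: 0.0
```

Request:
carry_out --motion '[[[0,-6,0],[0,0,0],1],[[0,0,-20],[0,0,0],1],[[0,0,-20],[0,0,0],1],[[0,8,0],[-0.012,0,0],1],[[0,12,0],[0,0,0],1],[[0,0,0],[0,0,0],1],[[0,0,0],[0,0,0],1]]'

```text
time_s: 17.38
tool_pos: [0.525, 0.2714, 0.0083]
orientation: [-1.564, 0.003, -1.607]
wrist_force: [-0.2, -0.2, 0.6]
gripper_width: 0.0004
```

```bash
python3 - <<'E'
from h import *
from cell import arm
import cv2
cw=arm.camera_params("wrist");im=arm.camera("wrist"); im2=arm.camera("top"); s=arm.state();print(s["tool_pos"],s["orientation"],s["time_s"])
J=(.5742,.1962,-.0278); ct=arm.camera_params("top")
for n in("chassis","stop_1"):
  for e in arm.outline_of(n,"top")[:2]: print(n,e["conf"],np.round(e["rect"],1))
for y in(.05,.08,.1,.11):
    uv=np.array([projw(w(J,(x,y,.050)),cw) for x in np.arange(-.04,.044,.0015)],np.float32)
    p=cv2.remap(im.astype(np.float32),uv[:,0][None],uv[:,1][None],cv2.INTER_LINEAR)[0]
    print(y,uv[0].round(),uv[-1].round()," ".join(f"{-40+1.5*i:.0f}:{int(a[0])}/{int(a[2])}" for i,a in enumerate(p)))
E
```

```text
[0.52477422 0.27127718 0.00840587] [-1.56470904  0.00308552 -1.60699216] 17.4833
0.05 [349. 368.] [524. 354.] -40:9/14 -38:12/17 -37:16/14 -36:12/11 -34:18/18 -32:17/17 -31:10/9 -30:19/21 -28:10/15 -26:14/18 -25:14/15 -24:15/12 -22:10/13 -20:17/18 -19:11/11 -18:15/13 -16:15/12 -14:18/17 -13:18/16 -12:17/10 -10:17/18 -8:16/16 -7:27/22 -6:10/15 -4:16/16 -2:15/13 -1:12/23 0:8/7 2:11/14 4:11/13 5:14/16 6:9/15 8:13/18 10:9/16 11:14/16 12:14/13 14:10/12 16:91/43 17:99/44 18:99/46 20:101/43 22:102/44 23:97/42 24:113/51 26:49/47 28:45/45 29:52/51 30:57/53 32:61/55 34:67/63 35:96/84 36:16/16 38:28/28 40:18/16 41:27/29 42:22/22
0.08 [351. 305.] [537. 296.] -40:8/11 -38:15/14 -37:182/103 -36:203/120 -34:202/119 -32:168/95 -31:132/70 -30:110/59 -28:109/57 -26:109/59 -25:108/59 -24:54/22 -22:53/26 -20:56/27 -19:57/23 -18:99/43 -16:100/45 -14:99/45 -13:104/49 -12:105/45 -10:107/48 -8:107/47 -7:111/51 -6:111/50 -4:110/50 -2:107/49 -1:105/48 0:108/48 2:137/63 4:108/48 5:77/34 6:86/40 8:116/53 10:131/64 11:147/68 12:158/73 14:143/66 16:139/64 17:146/66 18:161/77 20:163/77 22:163/77 23:161/77 24:155/7
[... 609 characters left out ...]
5/73 28:154/70 29:159/73 30:57/29 32:63/58 34:79/68 35:166/148 36:172/154 38:173/155 40:173/156 41:175/158 42:172/155
0.11 [352. 230.] [549. 229.] -40:111/58 -38:112/59 -37:107/56 -36:107/60 -34:107/57 -32:108/58 -31:156/89 -30:162/90 -28:158/90 -26:128/70 -25:127/68 -24:60/28 -22:59/27 -20:59/27 -19:60/26 -18:163/78 -16:163/78 -14:163/76 -13:158/76 -12:157/75 -10:160/76 -8:159/74 -7:166/78 -6:173/86 -4:172/83 -2:168/78 -1:166/78 0:169/80 2:171/82 4:171/80 5:170/80 6:173/85 8:173/82 10:174/83 11:172/83 12:166/77 14:164/79 16:161/74 17:161/77 18:162/77 20:165/77 22:167/77 23:161/74 24:160/75 26:157/72 28:162/75 29:173/81 30:20/13 32:5/8 34:9/9 35:9/10 36:13/13 38:6/8 40:14/13 41:12/9 42:15/13
```

Request:
carry_out --motion '[[[0,-35,-5],[0,0,0],1],[[0,-35,0],[0,0,0],1],[[0,-30,0],[0,0,0],1],[[35,0,-3],[0,0,0],1],[[35,0,-3],[0,0,0],1],[[35,0,-3],[0,0,0],1],[[15,0,0],[0,0,0],1],[[0,0,0],[0,0,0],1]]'

```text
time_s: 18.25
tool_pos: [0.5073, 0.1506, 0.1147]
orientation: [-1.56, 0.006, -1.603]
wrist_force: [0.0, -0.1, 0.5]
gripper_width: 0.0002
```

Request:
carry_out --motion '[[[0,35,0],[0,-0.008,0],1],[[0,35,0],[0,0,0],1],[[0,25,0],[0,0,0],1],[[0,0,0],[0,0,0],1],[[0,0,0],[0,0,0],1]]'

```text
time_s: 18.67
tool_pos: [0.5137, 0.1538, 0.0203]
orientation: [-1.551, 0.01, -1.598]
wrist_force: [0.6, 0.3, 0.5]
gripper_width: -0.0003
```

Request:
carry_out --motion '[[[3,10,6],[-0.018,0,-0.01],1],[[0,0,6],[0,0,0],1],[[0,0,6],[0,0,0],1],[[0,0,4],[0,0,0],1],[[0,0,0],[0,0,0],1]]'

```text
time_s: 19.08
tool_pos: [0.5404, 0.1552, 0.0168]
orientation: [-1.562, 0.005, -1.595]
wrist_force: [-0.8, -0.8, 0.7]
gripper_width: -0.0003
```

Request:
carry_out --motion '[[[0,0,3],[0,0,0],1],[[0,0,3],[0,0,0],1],[[0,0,3],[0,0,0],1]]'

```text
time_s: 19.33
tool_pos: [0.5482, 0.1556, 0.0185]
orientation: [-1.564, 0.005, -1.595]
wrist_force: [-11.3, -0.4, 3.6]
gripper_width: -0.0002
```

Request:
carry_out --motion '[[[0,0,-12],[0,0,0],1],[[0,-35,-8],[0,0,0],1],[[0,-35,0],[0,0,0],1],[[0,-35,0],[0,0,0],1],[[-30,0,25],[0,0,0],1],[[-30,0,25],[0,0,0],1],[[-20,0,20],[0,0,0],1],[[0,0,0],[0,0,0],1]]'

```text
time_s: 20.0
tool_pos: [0.5995, 0.2316, 0.1297]
orientation: [-1.567, 0.001, -1.6]
wrist_force: [-1.2, -0.7, -0.4]
gripper_width: 0.0001
```

Request:
carry_out --motion '[[[0,0,0],[0,0,0],1],[[0,0,0],[0,0,0],1]]'

```text
time_s: 20.17
tool_pos: [0.5996, 0.2329, 0.1298]
orientation: [-1.567, 0.002, -1.599]
wrist_force: [0.0, -0.1, -0.5]
gripper_width: 0.0002
```

```bash
cat > chk.py <<'E'
from h import *
from cell import arm
import cv2,sys
cw=arm.camera_params("wrist");im=arm.camera("wrist"); s=arm.state();print(s["tool_pos"],s["orientation"],s["wrist_force"],s["time_s"],cw["position"])
J=(.5742,.1962,-.0278)
for y in eval(sys.argv[1]):
    uv=np.array([projw(w(J,(x,y,.050)),cw) for x in np.arange(.02,.045,.001)],np.float32)
    p=cv2.remap(im.astype(np.float32),uv[:,0][None],uv[:,1][None],cv2.INTER_LINEAR)[0]
    print(y," ".join(f"{20+i}:{int(a[0])}/{int(a[2])}" for i,a in enumerate(p)))
x=-.015
uv=np.array([projw(w(J,(x,y,.033)),cw) for y in np.arange(.115,.150,.001)],np.float32)
E
python3 chk.py "(-.04,.07,.09,.1,.11)"; python3 - <<'E'
from cell import arm
import numpy as np
arm.camera("side")
for e in arm.outline_of("chassis","side")[:1]+arm.outline_of("stop_2","side")[:3]: print(e["conf"],np.round(e["rect"],1))
E
```

```text
[0.59930493 0.23233705 0.12957819] [-1.56710414e+00  1.15467753e-03 -1.59935719e+00] [-0.32949955  0.19095944 -0.05380867] 20.2167 [0.60163844 0.30355989 0.29995702]
-0.04 20:92/85 21:85/78 22:40/37 23:20/21 24:21/20 25:22/22 26:24/22 27:21/18 28:23/20 29:57/52 30:93/84 31:91/81 32:32/30 33:6/7 34:18/17 35:14/17 36:16/16 37:11/13 38:12/13 39:18/23 40:16/20 41:17/16 42:15/14 43:15/15 44:17/16
0.07 20:207/110 21:210/114 22:206/111 23:120/55 24:128/57 25:125/57 26:122/56 27:121/53 28:120/55 29:117/54 30:146/67 31:169/77 32:71/69 33:185/168 34:190/173 35:189/172 36:190/171 37:190/172 38:188/170 39:188/171 40:189/171 41:188/170 42:188/170 43:190/171 44:190/172
0.09 20:207/132 21:207/133 22:207/135 23:207/132 24:207/131 25:207/129 26:207/125 27:206/123 28:207/125 29:207/125 30:208/124 31:152/63 32:143/154 33:210/220 34:206/216 35:206/215 36:206/215 37:205/215 38:207/216 39:207/217 40:206/215 41:206/216 42:206/216 43:206/217 44:203/211
0.1 20:206/132 21:206/134 22:206/134 23:206/134 24:207/133 25:207/129 26:206/125 27:208/125 28:207/126 29:207/124 30:207/123 31:78/31 32:165/163 33:208/220 34:206/216 35:206/215 36:206/215 37:206/216 38:206/215 39:206/216 40:207/216 41:206/216 42:206/216 43:206/218 44:212/215
0.11 20:206/135 21:206/136 22:206/135 23:206/134 24:206/132 25:207/129 26:207/128 27:207/123 28:206/124 29:208/127 30:208/126 31:181/86 32:170/159 33:208/223 34:207/217 35:206/216 36:206/216 37:206/216 38:205/216 39:206/216 40:206/215 41:206/216 42:207/216 43:206/217 44:218/223
0.75 [281.6 290.6  32.9  62.8]
0.9 [273.5 300.6  21.4  41.3]
0.76 [271.1 273.7  50.3  18. ]
```

Request:
carry_out --motion '[[[38,0,0],[0,0,0],1],[[38,0,0],[0,0,0],1],[[38,0,0],[0,0,0],1],[[38,0,0],[0,0,0],1],[[30,0,-5],[0,0,0],1],[[0,0,0],[0,0,0],1],[[0,0,0],[0,0,0],1]]'

```text
time_s: 20.95
tool_pos: [0.5839, 0.0396, 0.128]
orientation: [-1.571, -0.001, -1.599]
wrist_force: [0.7, 1.9, 0.1]
gripper_width: 0.0
```

```bash
python3 chk.py "(-.06,-.04,-.03,.015,.022)"; python3 - <<'E'
from h import *
from cell import arm
import cv2
cw=arm.camera_params("wrist"); im=arm.camera("wrist"); J=(.5742,.1962,-.0278)
for x in(-.01,.01,.02):
    ys=np.arange(-.065,-.03,.0015)
    uv=np.array([projw(w(J,(x,y,.048)),cw) for y in ys],np.float32)
    p=cv2.remap(im.astype(np.float32),uv[:,0][None],uv[:,1][None],cv2.INTER_LINEAR)[0]
    print(x," ".join(f"{1e3*y:.0f}:{int(a[0])}/{int(a[2])}" for y,a in zip(ys,p)))
E
```

```text
[0.58383898 0.03881076 0.12773826] [-1.57131009 -0.00238814 -1.60003769] [ 0.16349278 -0.96304151 -0.32291673] 21.0 [0.58662064 0.11078985 0.29802483]
-0.06 20:212/152 21:212/150 22:212/148 23:212/149 24:212/154 25:212/158 26:212/162 27:211/166 28:212/148 29:218/148 30:160/115 31:80/74 32:181/164 33:214/221 34:212/222 35:211/221 36:212/222 37:212/221 38:212/222 39:211/221 40:212/221 41:211/221 42:211/220 43:212/222 44:217/229
-0.04 20:211/138 21:211/137 22:211/140 23:212/140 24:212/140 25:212/134 26:213/133 27:212/131 28:212/130 29:212/128 30:216/132 31:185/109 32:140/142 33:219/230 34:211/221 35:211/221 36:211/221 37:211/221 38:211/220 39:211/221 40:211/221 41:211/221 42:212/221 43:212/221 44:215/229
-0.03 20:211/139 21:212/140 22:212/141 23:212/140 24:211/138 25:211/134 26:211/133 27:211/129 28:212/130 29:212/128 30:220/137 31:141/74 32:168/168 33:217/226 34:211/221 35:211/221 36:211/221 37:210/221 38:211/221 39:211/221 40:211/221 41:211/221 42:211/221 43:212/221 44:220/228
0.015 20:0/0 21:0/0 22:0/0 23:0/0 24:0/0 25:0/0 26:0/0 27:0/0 28:0/0 29:0/0 30:0/0 31:0/0 32:0/0 33:0/0 34:0/
[... 417 characters left out ...]
/134 -44:212/135 -42:213/136 -41:211/132 -39:212/134 -38:212/134 -36:211/132 -35:213/136 -33:212/133 -32:212/133 -30:212/134
0.01 -65:213/155 -64:211/153 -62:213/155 -60:212/154 -59:212/153 -57:211/153 -56:212/150 -54:215/145 -53:150/86 -51:75/34 -50:88/38 -48:209/134 -47:212/139 -45:212/137 -44:212/138 -42:212/138 -41:212/138 -39:212/138 -38:211/138 -36:212/137 -35:212/139 -33:211/137 -32:212/137 -30:212/131
0.02 -65:211/150 -64:212/152 -62:212/152 -60:213/153 -59:212/151 -57:212/152 -56:212/149 -54:214/142 -53:147/82 -51:79/35 -50:88/39 -48:209/136 -47:212/138 -45:211/139 -44:211/138 -42:212/138 -41:211/139 -39:212/140 -38:212/140 -36:211/139 -35:211/139 -33:212/138 -32:212/139 -30:212/139
```

Request:
carry_out --motion '[[[0,35,-3],[0,0,0],1],[[0,35,-2],[0,0,0],1],[[0,32,0],[0,0,0],1],[[0,16,0],[0,0,0],1],[[-25,0,0],[0,0,0],1],[[-25,0,0],[0,0,0],1],[[-15,0,0],[0,0,0],1],[[0,0,0],[0,0,0],1]]'

```text
time_s: 21.72
tool_pos: [0.5812, 0.1218, 0.0063]
orientation: [-1.567, 0.006, -1.585]
wrist_force: [0.1, 1.4, -0.4]
gripper_width: 0.0003
```

Request:
carry_out --motion '[[[-4,0,0],[0,0.014,0],1],[[-4,0,0],[0,0,0],1],[[-3,0,0],[0,0,0],1]]'

```text
time_s: 21.97
tool_pos: [0.581, 0.1353, 0.0065]
orientation: [-1.567, 0.006, -1.597]
wrist_force: [-0.1, -0.8, -0.2]
gripper_width: 0.0001
```

Request:
carry_out --motion '[[[-3,0,0],[0,0,0],1],[[-2,0,0],[0,0,0],1]]'

```text
time_s: 22.13
tool_pos: [0.5811, 0.1381, 0.0065]
orientation: [-1.568, 0.003, -1.598]
wrist_force: [-1.7, -5.2, 3.5]
gripper_width: -0.0001
```

Request:
carry_out --motion '[[[15,0,0],[0,0,0],1],[[35,0,0],[0,0,0],1],[[0,-35,0],[0,0,0],1],[[0,-40,0],[0,0,0],1],[[0,-40,0],[0,0,0],1],[[0,0,0],[0,0,0],1],[[0,0,0],[0,0,0],1]]'

```text
time_s: 22.72
tool_pos: [0.5793, 0.0808, 0.1251]
orientation: [-1.57, 0.001, -1.605]
wrist_force: [-0.3, -0.1, -0.9]
gripper_width: 0.0002
```

```bash
python3 chk.py "(-.06,-.045,-.04,-.03)"
```

```text
[0.580222   0.08135345 0.12554811] [-1.56799709  0.00205887 -1.60492964] [0.65688143 0.90759993 1.05350528] 22.7667 [0.5822677  0.1515076  0.29524495]
-0.06 20:206/143 21:206/142 22:206/140 23:206/146 24:206/150 25:207/156 26:206/158 27:206/155 28:210/140 29:180/121 30:103/90 31:78/69 32:138/127 33:214/217 34:206/216 35:205/215 36:206/216 37:206/215 38:207/217 39:206/216 40:207/217 41:206/216 42:207/216 43:206/216 44:212/225
-0.045 20:205/133 21:206/135 22:207/135 23:207/135 24:206/134 25:207/131 26:206/127 27:207/127 28:207/124 29:207/125 30:209/126 31:184/108 32:175/166 33:204/210 34:159/165 35:150/155 36:149/153 37:148/151 38:163/168 39:199/208 40:205/216 41:206/215 42:205/216 43:206/216 44:208/219
-0.04 20:206/133 21:207/138 22:206/136 23:207/134 24:206/133 25:206/130 26:207/127 27:206/124 28:207/125 29:207/124 30:210/127 31:172/102 32:168/156 33:207/216 34:206/216 35:206/215 36:206/216 37:206/215 38:206/216 39:206/215 40:205/215 41:205/215 42:205/215 43:207/217 44:209/217
-0.03 20:206/134 21:207/137 22:207/135 23:206/135 24:206/133 25:206/130 26:207/129 27:206/125 28:206/122 29:207/126 30:212/129 31:117/62 32:80/67 33:214/226 34:206/216 35:206/216 36:206/215 37:206/216 38:206/216 39:205/216 40:206/216 41:206/216 42:206/216 43:207/217 44:211/219
```

Request:
carry_out --motion '[[[-38,0,3],[0,0,0],1],[[-38,0,3],[0,0,0],1],[[-38,0,3],[0,0,0],1],[[-30,0,3],[0,0,0],1],[[-12,0,0],[0,0,0],1],[[0,0,0],[0,0,0],1],[[0,0,0],[0,0,0],1]]'

```text
time_s: 23.35
tool_pos: [0.5976, 0.2361, 0.1181]
orientation: [-1.574, -0.004, -1.614]
wrist_force: [-0.2, -0.8, -0.1]
gripper_width: 0.0001
```

```bash
python3 chk.py "(.07,.09,.1,.11)"; python3 - <<'E'
from h import *
from cell import arm
import cv2
cw=arm.camera_params("wrist"); im=arm.camera("wrist"); J=(.5742,.1962,-.0278)
for x in(-.005,.0,.01,.02):
    ys=np.arange(.11,.155,.0015)
    uv=np.array([projw(w(J,(x,y,.048)),cw) for y in ys],np.float32)
    p=cv2.remap(im.astype(np.float32),uv[:,0][None],uv[:,1][None],cv2.INTER_LINEAR)[0]
    print(x," ".join(f"{1e3*y:.0f}:{int(a[0])}/{int(a[2])}" for y,a in zip(ys,p)))
im=arm.camera("side")
for q in("stop_1","chassis","stop_1_knob"):
    for e in arm.outline_of(q,"side")[:3]: print(q,round(e["conf"],2),np.round(e["rect"],1))
for q in("spare_blank","tape"):
    for e in arm.outline_of(q,"side")[:1]: print(q,round(e["conf"],2),np.round(e["rect"],1))
E
```

```text
[0.59743421 0.23562351 0.11798598] [-1.57461785 -0.00417308 -1.61454454] [-0.29394908  1.24689847  0.00583049] 23.4 [0.60200868 0.30771671 0.28786575]
0.07 20:129/59 21:132/62 22:132/60 23:131/63 24:129/59 25:126/57 26:121/53 27:120/55 28:120/52 29:121/50 30:126/56 31:106/50 32:101/87 33:184/167 34:194/176 35:191/173 36:191/173 37:190/172 38:189/171 39:189/171 40:189/171 41:190/170 42:189/170 43:190/171 44:191/171
0.09 20:207/130 21:207/134 22:207/133 23:208/135 24:207/131 25:208/128 26:207/126 27:208/124 28:207/122 29:208/124 30:214/131 31:139/67 32:195/183 33:210/219 34:206/216 35:206/216 36:205/215 37:207/217 38:206/216 39:207/216 40:207/216 41:207/216 42:206/216 43:208/218 44:207/218
0.1 20:207/133 21:207/136 22:207/136 23:207/134 24:206/129 25:208/129 26:207/125 27:208/126 28:207/125 29:208/125 30:217/132 31:83/32 32:181/171 33:210/219 34:207/216 35:206/215 36:206/216 37:207/216 38:206/216 39:207/217 40:206/216 41:206/216 42:207/216 43:207/217 44:209/214
0.11 20:207/135 21:207/135 22:207/137 23:207/135 24:206/131 25:207/130 26:206/124 27:207/124 28:207/127 29:208/127 30:209/130 
[... 1087 characters left out ...]
 140:118/109 142:119/112 143:116/109 145:114/107 146:103/95 148:26/23 149:43/38 151:60/58 152:49/56 154:204/143
0.02 110:206/135 112:207/135 113:207/134 114:206/133 116:207/135 118:208/121 119:163/131 121:188/179 122:119/112 124:184/173 125:164/155 126:114/107 128:120/113 130:90/86 131:108/103 132:94/89 134:151/143 136:101/88 137:207/205 138:206/218 140:206/215 142:207/217 143:206/216 145:209/212 146:106/93 148:40/39 149:95/90 151:110/106 152:89/86 154:160/150
stop_1 0.83 [270.5 271.8  50.3  16.4]
stop_1 0.64 [273.8 300.5  23.3  41.3]
chassis 0.63 [281.  290.4  33.7  61.9]
stop_1_knob 0.91 [272.8 273.   49.9  14.7]
spare_blank 0.6 [287.2 216.8  19.5  25.4]
tape 0.67 [402.4 351.1  21.8  43.5]
```

```bash
python3 -c "
from cell import arm
print(arm.state()['wrist_force'],arm.sign_off())"
```

```text
the job is handed in; nothing more can be done
[-0.44727369 -0.32042656 -0.67756168] None
```

I handed the job in at about 23 s. By my last checks, the first stop is up and the blank lies against the second stop, flush with the fence; no verdict was reported.

**What I did:**
- **First stop:** I tipped it up with the closed fingers. The first pass went over the ball without touching it, because the fingertips sit about 28 mm above the reported TCP. I corrected for that and it snapped over on the second pass.
- **Blank:** I pressed it to the fence and slid it under the guide and the raised stop to the second stop. That first push left the second-stop end about 5 mm off the fence, so I pressed the front side at both ends and pushed gently again.

**Last checks:**
- **Back against the fence:** the wrist camera shows less than about 1 mm gap at both ends of the blank.
- **End against the second stop:** the end push met firm resistance at the same place twice (TCP y of 0.1377, then 0.1381 m). The camera view from above could not show the end gap, because the lever and knob hid it. This rests on the force, a side view taken before the last presses, and the estimated stop position.
- **Stops:** the side camera showed the first stop up; I saw nothing to suggest the second had moved.
- **Bystanders:** the spare blank and tape were found within about 3 pixels of where they started.
- **Robot:** it was clear of everything at hand-in, with wrist force near zero.

**Disagreements:** the top camera suggested the blank was turned by about 0.012 rad after the first push. I corrected this with the two presses but did not re-check it with that camera. The finger also lost contact during one of those presses, probably slipping over the blank's top edge. The picture right after showed that end flush.

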